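# Scrap two castings through a flush hatch

### The job

Two faulty castings, the solid rectangular block and the round stepped hub, stand on the scrap deck; scrap both of them: flip up the ring pull that lies in the hatch's recess, swing the hatch up until it stands open, and slide each of the two along the deck to the opening so that it tips over the edge into the pit. They are heavy, so slide them and never lift them off the deck. Leave the L-shaped angle bracket standing where it is, and close the hatch fully at the end.

Things in the scene. Friction and masses are not known exactly. Their poses are not given: they have to be found in the camera images.
- scrap_deck: Fixed steel box deck, 230 (x) x 380 (y) x 130 mm high. Origin: centre of its underside; x away from the robot, y to its left, z up. Flat top 130 mm above the origin. In mid-top a 160 x 160 mm opening (-80 to +80 mm in x and y), no rim, over a closed pit 120 mm deep and 210 mm wide; the hatch covers it, flush with the top.
- hatch (a joint): Hatch angle in rad: 0 = shut and flush, grows as its front edge swings up and away from the robot, stop at 1.65. Stiff hinge (0.45 N m): it stays where it is left and must be pushed all the way shut. Aluminium plate 157 x 157 x 6 mm, 0.36 kg; recess in its top 104 mm in x (-59 to +45 mm about the deck's centre), 70 mm in y, 24 mm deep.
- hatch_ring (a joint): Angle of the ring pull to the hatch in rad: 0 = folded in the recess, grows as its free bar swings up and toward the robot, 1.57 = square to the hatch, stop at 1.7. Turns freely and falls back when let go. Pivot along y: with the hatch shut, 50 mm in front of the deck's centre, 4.5 mm below the deck's top.
- ring_bar (a point): Middle of the ring pull's free bar. The ring is a U of 7 mm round steel bar, 57 mm wide in y over all (43 mm free inside); the free bar runs along y, 50 mm from the pivot. Folded, it lies over the deck's centre, 4.5 mm below the deck's top. The point's axes turn with the ring.
- hatch_edge (a point): Middle of the hatch's free (front) edge, on its upper face; 158 mm from the hinge line.
- hatch_hinge (a point): Middle of the hatch's hinge line, level with the deck's top, 80 mm behind the deck's centre; fixed, axes as the deck's. The hinge line runs along y.
- cast_block_center (a point): Centre of the faulty block casting: solid dark steel rectangular block, 52 (x) x 56 (y) x 36 mm high, about 0.75 kg, on the deck beside the hatch. Axes are the casting's own, z up. The three castings stand in any order at three places: two side by side at the deck's left end, one at its right end.
- cast_hub_center (a point): Centre (half-way up, on the axis) of the faulty hub casting: round dark steel stepped hub, foot 58 mm across and 20 mm high, boss on it 36 mm across, 40 mm high in all, about 0.6 kg, on the deck beside the hatch.
- cast_bracket_center (a point): Middle of the good casting, which stays, 25 mm above the deck: dark steel L-shaped angle bracket, foot 52 x 52 x 14 mm with an upright wall on its +x side, 50 mm high in all, 0.45 kg. The gap to a neighbour at the left end is 10 to 40 mm.

How it is judged:
On the way, in this order (a step that is already met when the one before it is completed fails the run):
1. the ring pull is flipped up (value of joint hatch_ring above 0.8 rad), for 0.1 s.
2. the hatch stands open (value of joint hatch above 1.25 rad), for 0.2 s.
3. the block and the hub are both in the pit (z of cast_block_center in the frame of scrap_deck between 0 and 0.115 m and x of cast_block_center in the frame of scrap_deck between -0.108 and 0.108 m and y of cast_block_center in the frame of scrap_deck between -0.108 and 0.108 m and z of cast_hub_center in the frame of scrap_deck between 0 and 0.115 m and x of cast_hub_center in the frame of scrap_deck between -0.108 and 0.108 m and y of cast_hub_center in the frame of scrap_deck between -0.108 and 0.108 m), for 0.2 s.
At the end, for the whole second after the job is handed in: The hatch is shut (within 0.04 rad), the block and the hub lie at rest in the pit under it, and the bracket still stands upright on the deck within 25 mm of where it stood (all of step 3 and value of joint hatch below 0.04 rad and linear speed of each of cast_block, cast_hub below 0.03 m/s and distance of cast_bracket_center from where it was at the start of the episode below 0.025 m and angle between cast_bracket_center's own z axis and vertical below 0.3 rad); the robot touches nothing.
It fails at once if the block or the hub was lifted off the deck (its centre more than 20 mm higher than when standing on it) (z of cast_block_center in the frame of scrap_deck above 0.168 m or z of cast_hub_center in the frame of scrap_deck above 0.17 m).
It fails at once if the bracket was pushed more than 25 mm away, lifted or knocked over (distance of cast_bracket_center from where it was at the start of the episode above 0.025 m or angle between cast_bracket_center's own z axis and vertical above 0.3 rad).
It also fails if it takes over 67 s, if anything falls off the work surface, if the arm or the gripper's body presses on something with over 40 N, if the wrist force passes 120 N, or if a joint passes its speed limit or range.

### The arm

A 6-joint arm with a two-finger parallel gripper is mounted at the origin on a cart in front of the work surface, level with it; the furniture and walls round the work are solid. World frame = base frame: x ahead of the robot, y to its left, z up, the work surface at z = 0. Lengths are in m, angles in rad, forces in N, time in s.
With the tool pointing down it reaches from about 0.25 to 0.725 m from the base axis. Payload 4 kg.
Tool frame: the origin (TCP) lies on the front face of the gripper's body, between the roots of the fingers; the fingertips stand 73 mm ahead of it and the grasp point (between the pads) lies 54 mm ahead of it; z points along the fingers, x is the direction in which the jaws open and shut, and the axes are right-handed (so a half turn about z gives the same grasp; the last joint's range is limited). The gripper opens to 85 mm and grips with 20 to 120 N. Pads are 22 mm wide; open, the fingers measure 114 mm over their backs; the gripper's body (76 mm by 85 mm) begins 54 mm behind the grasp point. The pads swing forward as they close: fully open they stand 13 mm farther back than shut.
Start: joints at [1.157, 0.241, 0.005, 1.335, 0, 1.571], TCP at [0.201, 0.458, 0.304] pointing down, gripper open.
Joint ranges: [-2.72, 2.72], [-1.05, 1.87], [-1.09, 1.28], [-1.99, 2.15], [-1.42, 1.44], [-3.14, 3.14]. Speed limits (rad/s): [2.79, 2.79, 3.14, 3.14, 3.14, 3.14].

### API

Orientations are given as a 3x3 rotation matrix whose columns are the frame's x, y, z axes.
In Python, from workcell import robot gives the robot as it stands.
- The arm moves only by the tool drive_tool, never from a script. Its argument "series" is a list of rows, each an object with "travel": the shift along the world's x, y, z in m, a list of three; "twist": the turn, a rotation vector about the world's x, y, z in rad, a list of three. A call has 1 to 20 rows; each row shifts and turns the commanded pose from where the row before left it; what a row does not reach is not made up. A row lasts 1/12 s, in which the tool goes at most 41.7 mm and 7.16 degrees, less where a joint would pass 70% of its speed; a pose out of reach is approached as far as the arm can. A call with a gripper value outside its range is refused whole. "jaw" is the opening, from -1 (shut) to 1 (fully open), so that 0 is half open, set as the call begins (left out, the last holds). The fingers move at their own pace and stop on an object; "force" is the grip in N (left out, the last holds). Time passes only in rows, so rows that do not move let the fingers close. It gives the time, the measured TCP pose, the force and the opening at its end, in the units of the state.
- robot.get_state(): the state, without advancing time (a new reading comes with each control period).
- robot.get_image(name): name is "scene" or "top" or "wrist"; returns (picture, depth): 384x512x3 uint8, red, green, blue; 384x512 float32, m along the optical axis (not along the pixel's ray), 0 where there is no reading.
- robot.calibration(name): a dict with "K" (3x3 intrinsics, pixels), "k1" (the pictures are not rectified: a ray, as slopes to the right and down, at radius r is drawn at 1 + k1 r^2 times it, then the intrinsics apply), "pose" (4x4, takes a point from camera to world coordinates); the wrist camera has in their place "T_tool_cam" (4x4, takes a point from camera to tool coordinates, whose origin is the TCP and whose axes are the tool frame's). Camera axes: x right, y down, z forward; pixel columns grow to the right and rows downward; lengths in m; the calibration is good to about 2 mm. A picture is of the moment at which its call begins: read the wrist's pose just before it. calibration takes no time and is no camera call.
- robot.job_done(): hands the job in, once; it reports no verdict.
Trained networks look in the newest picture that a camera, given by its name, has taken for a name from the list of things; names that differ only in an ending like _2 or _b are one class to them, and where a whole thing is asked for, a point or a joint stands for the part that bears it (a point fixed in the world has none). Each returns a list of dicts, best first, with "confidence" (0 to 1); they miss things now and then, are a little off and sometimes report something else, mostly with a low value. They report only what shows in the picture. A call takes as long as a camera call.
- robot.masks_of(target, camera): "pixels" (384x512 bool, what is visible of it).
- robot.tip_of(target, camera): "at" ([x, y, z] in m, in the coordinates of the camera as it stood for that picture, good to about 4 mm: a listed point, or the origin of a listed thing).
The state is a dict: "t": time; "joint_pos": joint angles; "dq": joint speeds; "effort": joint torques, N m; "eef_pos": TCP position; "ee_rot": TCP orientation; "wrist_force": force on the tool from outside, world axes, zero at the start; "ft_torque": the same for the moment, N m; "gripper_width": opening from 0.0 (shut) to 1.0 (fully open).
Only numpy, scipy, OpenCV 4.12 (cv2) and the standard library are available. Lean on these libraries where they do the work, as an engineer would, in place of code of your own. Each camera call takes 0.05 s, during which the arm holds its last target.

## Working session

There is one attempt and no reset: what is moved stays moved. The work goes in short steps, Python scripts to look and compute and a tool call to move; the robot and the scene stay as the last step left them, time stands still between calls to the robot, and variables do not carry over. Pictures are saved under pics/ and viewed, and the job is handed in when it is done.

Besides the shell and the picture viewer there is one more tool, called as name(argument=value, ...), one argument or row to a line, values as JSON. drive_tool: Moves the arm, as the interface text tells. Its arguments: {"type":"object","properties":{"series":{"type":"array"},"jaw":{"type":"number"},"force":{"type":"number"}},"required":["series"]}

```bash
ls; mkdir -p pics
cat > h.py <<'E'
import numpy as np, cv2
from workcell import robot
def grab(c,name):
    s=robot.get_state()
    im,d=robot.get_image(c)
    cv2.imwrite(f'pics/{name}.png',im[:,:,::-1])
    cal=robot.calibration(c)
    if 'pose' in cal: P=np.array(cal['pose'])
    else:
        T=np.eye(4);T[:3,:3]=s['ee_rot'];T[:3,3]=s['eef_pos'];P=T@np.array(cal['T_tool_cam'])
    return im,d,cal,P
def world(d,cal,P):
    K=np.array(cal['K']);H,W=d.shape
    u,v=np.meshgrid(np.arange(W),np.arange(H))
    pts=np.stack([u,v],-1).reshape(-1,1,2).astype(np.float64)
    n=cv2.undistortPoints(pts,K,np.array([cal['k1'],0,0,0.])).reshape(H,W,2)
    c=np.concatenate([n*d[...,None],d[...,None]],-1)
    return c@P[:3,:3].T+P[:3,3]
def tw(x,P): return P[:3,:3]@np.array(x)+P[:3,3]
E
python3 - <<'E'
from h import *
for c in ['top','scene']:
    im,d,cal,P=grab(c,c+'0')
    np.save(c+'d.npy',d)
    print(c,P.round(3).tolist(),cal['k1'])
    for t in ['scrap_deck','hatch_edge','ring_bar','cast_block_center','cast_hub_center','cast_bracket_center','hatch_hinge']:
        r=robot.tip_of(t,c)
        print(t,[(round(x['confidence'],2),tw(x['at'],P).round(3).tolist()) for x in r[:3]])
print(robot.get_state())
E
```

```text
pics
top [[-0.026, -0.996, 0.087, 0.511], [-0.999, 0.024, -0.027, 0.085], [0.025, -0.088, -0.996, 0.949], [0.0, 0.0, 0.0, 1.0]] -0.07578066974498222
scrap_deck [(0.73, [0.542, 0.056, -0.0])]
hatch_edge [(0.9, [0.467, 0.063, 0.128])]
ring_bar [(0.66, [0.544, 0.053, 0.125])]
cast_block_center [(0.87, [0.524, 0.2, 0.149])]
cast_hub_center [(0.95, [0.533, -0.079, 0.152])]
cast_bracket_center [(0.58, [0.604, 0.189, 0.153]), (0.24, [0.534, -0.075, 0.152])]
hatch_hinge [(0.76, [0.624, 0.045, 0.131])]
scene [[0.695, -0.556, 0.455, 0.184], [-0.719, -0.541, 0.436, -0.307], [0.004, -0.63, -0.776, 0.771], [0.0, 0.0, 0.0, 1.0]] -0.001584566687961128
scrap_deck [(0.63, [0.544, 0.049, -0.003])]
hatch_edge [(0.96, [0.464, 0.055, 0.131]), (0.48, [0.603, 0.191, 0.158])]
ring_bar [(0.68, [0.543, 0.05, 0.127])]
cast_block_center [(0.71, [0.521, 0.2, 0.147])]
cast_hub_center [(0.84, [0.534, -0.08, 0.15]), (0.58, [0.543, 0.049, -0.001])]
cast_bracket_center [(0.24, [0.465, 0.058, 0.132])]
hatch_hinge [(0.85, [0.622, 0.042, 0.129])]
{'t': 0.8, 'joint_pos': array([1.15696473e+00, 2.40589065e-01, 5.05424779e-03, 1.33520794e+00,
       2.29399843e-05, 1.57078181e+00]), 'dq': array([ 0.00082808,  0.0002119 , -0.00072453, -0.00055079, -0.00087105,
       -0.0014402 ]), 'effort': array([-3.87630034e-04, -3.72152352e+01,  2.52677697e+01,  8.36959498e-04,
       -8.98894928e-05, -1.47067442e-05]), 'eef_pos': array([0.20106299, 0.45781289, 0.30393268]), 'ee_rot': array([[ 4.02107136e-01,  9.15592623e-01,  5.36191147e-07],
       [ 9.15592621e-01, -4.02107135e-01,  5.82683996e-05],
       [ 5.35657231e-05, -2.29392066e-05, -9.99999998e-01]]), 'wrist_force': array([-0.86008027,  0.36181264, -0.0483782 ]), 'ft_torque': array([-0.0345486 ,  0.01470752, -0.04228627]), 'gripper_width': 0.9990932272012453}
```

View pics/top0.png

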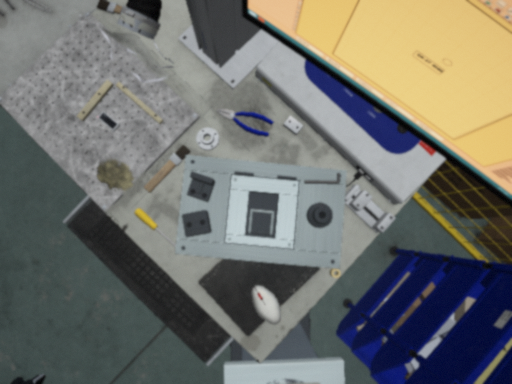

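View pics/scene0.png

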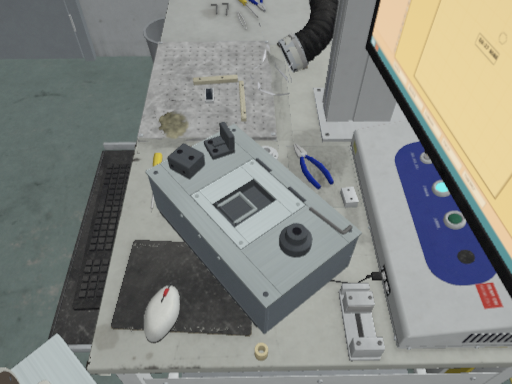

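Run:
```python
from h import *
d=np.load('topd.npy');cal=robot.calibration('top');P=np.array(cal['pose'])
W=world(d,cal,P)
z=W[...,2]
m=(abs(z-.13)<.006)
pts=W[m][:,:2].astype(np.float32)
r=cv2.minAreaRect(pts*1000);print('deck',r)
# castings
m=((z>.14)&(z<.2)&(W[...,0]>.4)&(W[...,0]<.7)&(abs(W[...,1]-.05)<.2)).astype(np.uint8)
n,l,s,c=cv2.connectedComponentsWithStats(m)
for i in range(1,n):
    if s[i,4]<60: continue
    p=W[l==i]
    print(s[i],cv2.minAreaRect((p[:,:2]*1000).astype(np.float32)),np.median(p[:,2]),p[:,2].max(),p.min(0),p.max(0))
m=(z<.123)&(z>.09)&(abs(W[...,0]-.54)<.09)&(abs(W[...,1]-.05)<.09)
p=W[m];print('recess',p[:,:2].min(0),p[:,:2].max(0),np.percentile(p[:,2],[5,50,95]))
np.save('W.npy',W)
```

```text
deck ((563.5931396484375, 17.5538330078125), (1294.84521484375, 498.5018005371094), 40.586605072021484)
[187 172  28  30 568] ((600.7508544921875, 191.8333740234375), (52.509281158447266, 51.842037200927734), 69.7253646850586) 0.145748904302835 0.18443968047267734 [0.5695112  0.15939843 0.14051175] [0.6311198  0.22185243 0.18443968]
[307 203  26  25 515] ((531.0377807617188, -77.62360382080078), (57.42027282714844, 54.40669250488281), 88.3650894165039) 0.1549401996464672 0.17605505359791285 [ 0.50357898 -0.10612696  0.14081565] [ 0.55844635 -0.04892079  0.17605505]
[182 210  29  27 624] ((519.2396240234375, 200.85951232910156), (52.82758712768555, 56.8117790222168), 9.06190299987793) 0.16630867871128313 0.1710396825007523 [0.491167   0.16993566 0.14014679] [0.54836933 0.23010317 0.17103968]
recess [0.48085251 0.01281791] [0.59236624 0.09258955] [0.10437424 0.10656873 0.10988214]
```

Top view: the hatch is centred near (262,212). The block is front-left at (196,223), the bracket is behind it at (200,187), and the hub is on the right at (320,214). The deck yaw is about -5.4°. Next I'll move above the ring.

drive_tool(
  series=[
    {"travel": [0.0228,-0.0271,0],"twist": [0,0,-0.0834]},
    {"travel": [0.0228,-0.0271,0],"twist": [0,0,-0.0834]},
    {"travel": [0.0228,-0.0271,0],"twist": [0,0,-0.0834]},
    {"travel": [0.0228,-0.0271,0],"twist": [0,0,-0.0834]},
    {"travel": [0.0228,-0.0271,0],"twist": [0,0,-0.0834]},
    {"travel": [0.0228,-0.0271,0],"twist": [0,0,-0.0834]},
    {"travel": [0.0228,-0.0271,0],"twist": [0,0,-0.0834]},
    {"travel": [0.0228,-0.0271,0],"twist": [0,0,-0.0834]},
    {"travel": [0.0228,-0.0271,0],"twist": [0,0,-0.0834]},
    {"travel": [0.0228,-0.0271,0],"twist": [0,0,-0.0834]},
    {"travel": [0.0228,-0.0271,0],"twist": [0,0,-0.0834]},
    {"travel": [0.0228,-0.0271,0],"twist": [0,0,-0.0834]},
    {"travel": [0.0228,-0.0271,0],"twist": [0,0,-0.0834]},
    {"travel": [0.0228,-0.0271,0],"twist": [0,0,-0.0834]},
    {"travel": [0.0228,-0.0271,0],"twist": [0,0,-0.0834]},
  ],
  jaw=0,
)

```text
t: 2.05
eef_pos: [0.5439, 0.0497, 0.304]
ee_rot: [[0.995, -0.098, 0.0], [-0.098, -0.995, 0.0], [0.0, -0.0, -1.0]]
wrist_force: [-0.4, 0.8, 0.3]
gripper_width: 0.498
```

Run:
```python
from h import *
im,d,cal,P=grab('wrist','w1')
np.save('w1d.npy',d);np.save('w1P.npy',P)
r=robot.tip_of('ring_bar','wrist');print([(x['confidence'],tw(x['at'],P).round(4)) for x in r])
s=robot.get_state();print(s['t'],s['eef_pos'],s['ee_rot'].round(3).tolist(),s['gripper_width'])
W=world(d,cal,P);z=W[...,2]
print(np.histogram(z[d>0],bins=np.arange(-.02,.26,.01)))
print(cal['T_tool_cam'])
```

```text
[(0.97, array([0.542 , 0.0535, 0.1245]))]
2.15 [0.54570422 0.04747844 0.30322572] [[0.995, -0.101, 0.001], [-0.101, -0.995, -0.001], [0.001, 0.001, -1.0]] 0.5012794328704436
(array([    0,  6016, 35705,  4550,  2491,  3158,  1368,   919,  2265,
         420,     0,     0,  7961,   915, 28013, 51816,  1146,  1371,
         352,     7,     0,     0,     0,     0,     0,   274,   892,
        1123]), array([-0.02, -0.01,  0.  ,  0.01,  0.02,  0.03,  0.04,  0.05,  0.06,
        0.07,  0.08,  0.09,  0.1 ,  0.11,  0.12,  0.13,  0.14,  0.15,
        0.16,  0.17,  0.18,  0.19,  0.2 ,  0.21,  0.22,  0.23,  0.24,
        0.25,  0.26]))
[[ 9.99999658e-01  5.39996058e-04  6.26698602e-04 -2.46080583e-04]
 [-6.88010612e-04  9.63527802e-01  2.67607366e-01 -6.90746538e-02]
 [-4.59334604e-04 -2.67607706e-01  9.63527843e-01 -7.03554192e-02]
 [ 0.00000000e+00  0.00000000e+00  0.00000000e+00  1.00000000e+00]]
```

View pics/w1.png

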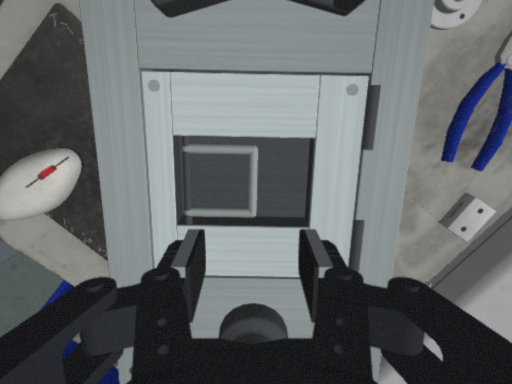

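Run:
```python
from h import *
d=np.load('w1d.npy');P=np.load('w1P.npy');cal=robot.calibration('wrist')
W=world(d,cal,P);z=W[...,2]
m=((z>.1)&(z<.128)&(abs(W[...,0]-.54)<.075)&(abs(W[...,1]-.05)<.06)).astype(np.uint8)
n,l,s,c=cv2.connectedComponentsWithStats(m)
i=1+np.argmax(s[1:,4]);print(s[i],cv2.minAreaRect((W[l==i][:,:2]*1000).astype(np.float32)))
for u,v in [(255,180),(190,150),(254,210),(254,155),(142,72),(370,76),(176,138),(314,138),(311,226),(179,226),(140,150),(360,170)]: print((u,v),W[v,u].round(4))
# deck outer edges: top surface
m=((abs(z-.13)<.006)&(abs(W[...,0]-.54)<.14)&(abs(W[...,1]-.05)<.22))
for v in [30,100,130,170]:
    uu=np.where(m[v])[0]; print(v,W[v,uu[0]].round(4),W[v,uu[-1]].round(4))
print(robot.get_state()['eef_pos'])
```

```text
[ 187  136  128   92 6196] ((542.2960815429688, 53.35179901123047), (70.4188003540039, 95.53460693359375), 83.39187622070312)
(255, 180) [0.5471 0.0555 0.1272]
(190, 150) [0.5015 0.0833 0.1287]
(254, 210) [0.544  0.0317 0.1275]
(254, 155) [0.5482 0.0751 0.1291]
(142, 72) [0.4771 0.14   0.1299]
(370, 76) [0.6332 0.1221 0.1294]
(176, 138) [0.4899 0.0918 0.1168]
(314, 138) [0.5934 0.0829 0.1263]
(311, 226) [0.5872 0.0151 0.1302]
(179, 226) [0.4847 0.0254 0.1307]
(140, 150) [0.4656 0.087  0.1302]
(360, 170) [0.6255 0.0564 0.1307]
30 [0.4442 0.1689 0.1315] [0.6709 0.1467 0.1308]
100 [0.4379 0.125  0.129 ] [0.6665 0.1025 0.1293]
130 [0.4355 0.1043 0.1298] [0.6629 0.082  0.1297]
170 [0.4314 0.075  0.1289] [0.66   0.0529 0.1303]
[0.54570422 0.04747844 0.30322572]
```

drive_tool(
  series=[
    {"travel": [0.0015,0.001,-0.015],"twist": [0,0,0]},
    {"travel": [0,0,-0.025],"twist": [0,0,0]},
    {"travel": [0,0,-0.025],"twist": [0,0,0]},
    {"travel": [0,0,-0.025],"twist": [0,0,0]},
    {"travel": [0,0,-0.015],"twist": [0,0,0]},
    {"travel": [0,0,-0.009],"twist": [0,0,0]},
    {"travel": [0,0,0],"twist": [0,0,0]},
    {"travel": [0,0,0],"twist": [0,0,0]},
  ],
)

```text
t: 2.82
eef_pos: [0.5445, 0.0527, 0.1902]
ee_rot: [[0.996, -0.093, -0.0], [-0.093, -0.996, 0.0], [-0.0, -0.0, -1.0]]
wrist_force: [-0.6, -0.1, 0.9]
gripper_width: 0.5
```

Run:
```python
from h import *
im,d,cal,P=grab('wrist','w2')
s=robot.get_state();print(s['t'],s['eef_pos'],s['wrist_force'],s['gripper_width'])
```

```text
2.8667 [0.54507596 0.05264761 0.19097846] [ 0.13903102 -0.92243524  1.00365332] 0.4981044553370544
```

View pics/w2.png

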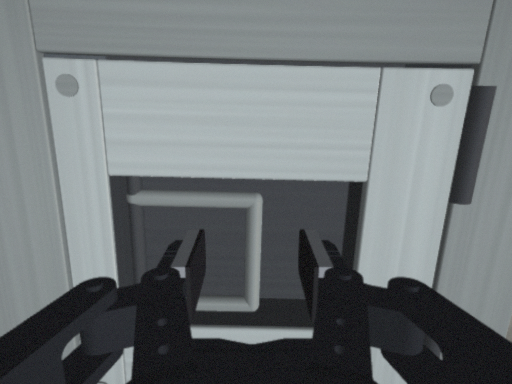

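Both fingers straddle the bar (bar at column 255, fingers at 200 and 310). I'll close the jaws now.

drive_tool(
  series=[
    {"travel": [0,0,0],"twist": [0,0,0]},
    {"travel": [0,0,0],"twist": [0,0,0]},
    {"travel": [0,0,0],"twist": [0,0,0]},
    {"travel": [0,0,0],"twist": [0,0,0]},
    {"travel": [0,0,0],"twist": [0,0,0]},
    {"travel": [0,0,0],"twist": [0,0,0]},
  ],
  jaw=-1,
  force=45,
)

```text
t: 3.37
eef_pos: [0.5448, 0.0524, 0.191]
ee_rot: [[0.996, -0.094, 0.001], [-0.094, -0.996, 0.001], [0.001, -0.001, -1.0]]
wrist_force: [-1.9, 1.4, 5.7]
gripper_width: 0.052
```

Run:
```python
from h import *
im,d,cal,P=grab('wrist','w3')
s=robot.get_state();print(s['t'],s['eef_pos'],s['wrist_force'],s['gripper_width'])
```

```text
3.4167 [0.54479809 0.0524491  0.19096849] [-2.06052491  0.69019604  5.87139976] 0.056757430437791016
```

View pics/w3.png

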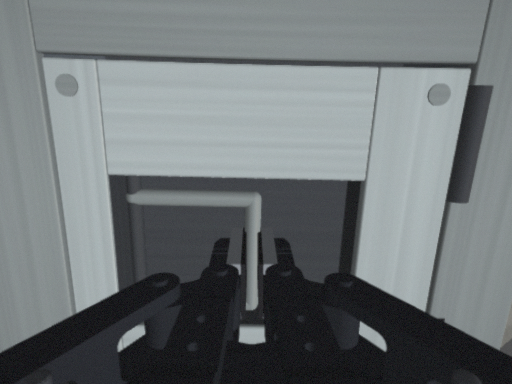

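The bar sits between the pads. Now I'll swing the ring up along its arc.

drive_tool(
  series=[
    {"travel": [-0.001,0,0.0075],"twist": [0,0,0]},
    {"travel": [-0.0015,0.0002,0.0075],"twist": [0,0,0]},
    {"travel": [-0.003,0.0003,0.0067],"twist": [0,0,0]},
    {"travel": [-0.0035,0.0004,0.0067],"twist": [0,0,0]},
    {"travel": [-0.005,0.0005,0.0055],"twist": [0,0,0]},
    {"travel": [-0.0052,0.0006,0.0055],"twist": [0,0,0]},
    {"travel": [-0.0065,0.0007,0.0037],"twist": [0,0,0]},
    {"travel": [-0.0065,0.0007,0.0037],"twist": [0,0,0]},
    {"travel": [0,0,0],"twist": [0,0,0]},
    {"travel": [0,0,0],"twist": [0,0,0]},
  ],
)

```text
t: 4.25
eef_pos: [0.5147, 0.0559, 0.2399]
ee_rot: [[0.996, -0.094, 0.009], [-0.094, -0.996, 0.001], [0.009, -0.001, -1.0]]
wrist_force: [6.8, 1.3, 7.1]
gripper_width: 0.053
```

Run:
```python
from h import *
im,d,cal,P=grab('wrist','w4')
im,d,cal,P=grab('scene','s4')
s=robot.get_state();print(s['t'],s['eef_pos'],s['wrist_force'],s['ft_torque'],s['gripper_width'])
a=cv2.imread('pics/w4.png');b=cv2.imread('pics/s4.png');cv2.imwrite('pics/c4.png',np.hstack([a[100:],b[80:364]])[:, :])
c=cv2.imread('pics/c4.png');cv2.imwrite('pics/c4.png',cv2.resize(c,(800,222)))
```

```text
4.35 [0.51499616 0.05586006 0.23976958] [5.89131693 0.74002455 6.63348524] [ 0.21385704 -1.45127941 -0.14865261] 0.05021676755281066
```

View pics/c4.png

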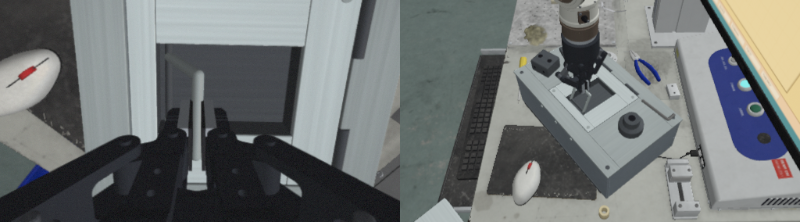

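The ring stands up at about 65–70°. I'll pull the hatch along its arc, in two parts.

drive_tool(
  series=[
    {"travel": [0.0042,-0.0004,0.0114],"twist": [0,0,0]},
    {"travel": [0.0043,-0.0005,0.0113],"twist": [0,0,0]},
    {"travel": [0.0065,-0.0007,0.0105],"twist": [0,0,0]},
    {"travel": [0.0065,-0.0007,0.0104],"twist": [0,0,0]},
    {"travel": [0.0086,-0.0009,0.0091],"twist": [0,0,0]},
    {"travel": [0.0086,-0.0009,0.009],"twist": [0,0,0]},
    {"travel": [0.0103,-0.0011,0.0073],"twist": [0,0,0]},
    {"travel": [0.0104,-0.0011,0.0073],"twist": [0,0,0]},
    {"travel": [0,0,0],"twist": [0,0,0]},
  ],
)

```text
t: 5.1
eef_pos: [0.57, 0.0495, 0.3121]
ee_rot: [[0.996, -0.094, -0.007], [-0.094, -0.996, 0.0], [-0.007, 0.001, -1.0]]
wrist_force: [-2.8, 2.1, 0.3]
gripper_width: 0.051
```

```bash
cat > two.py <<'E'
import sys
from h import *
n=sys.argv[1]
grab('wrist','w'+n); grab('scene','s'+n)
s=robot.get_state();print(s['t'],s['eef_pos'].round(4),s['wrist_force'].round(1),s['ft_torque'].round(2),s['gripper_width'])
a=cv2.imread(f'pics/w{n}.png');b=cv2.imread(f'pics/s{n}.png')[60:350,90:400]
b=cv2.resize(b,(410,384));cv2.imwrite(f'pics/c{n}.png',cv2.resize(np.hstack([a,b]),(800,333)))
E
python3 two.py 5
```

```text
5.2 [0.57   0.0495 0.3119] [-3.6  1.3 -0.1] [ 0.29  1.02 -0.27] 0.05033403903605035
```

View pics/c5.png

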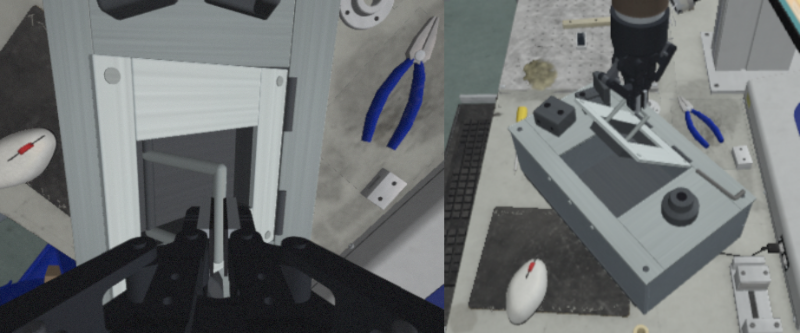

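The hatch is about half open and the grip holds, so I'll continue.

drive_tool(
  series=[
    {"travel": [0.0117,-0.0012,0.0052],"twist": [0,0,0]},
    {"travel": [0.0118,-0.0013,0.0051],"twist": [0,0,0]},
    {"travel": [0.0127,-0.0013,0.0029],"twist": [0,0,0]},
    {"travel": [0.0128,-0.0014,0.0028],"twist": [0,0,0]},
    {"travel": [0.0132,-0.0014,0.0002],"twist": [0,0,0]},
    {"travel": [0.0132,-0.0014,0.0002],"twist": [0,0,0]},
    {"travel": [0,0,0],"twist": [0,0,0]},
    {"travel": [0,0,0],"twist": [0,0,0]},
  ],
)

```text
t: 5.87
eef_pos: [0.6476, 0.0405, 0.329]
ee_rot: [[0.996, -0.095, 0.001], [-0.095, -0.996, -0.002], [0.001, 0.002, -1.0]]
wrist_force: [2.3, -2.3, 0.1]
gripper_width: 0.051
```

```bash
python3 two.py 6
```

```text
5.9667 [0.6475 0.0405 0.3296] [ 2.8 -3.7 -0.3] [-0.77 -0.53 -0.15] 0.05106880313892636
```

View pics/c6.png

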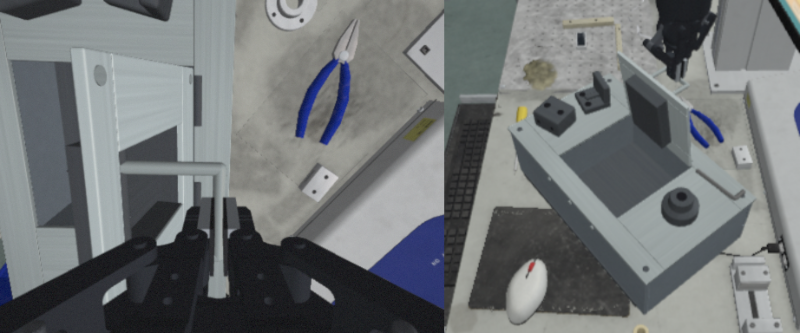

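Run:
```python
from h import *
for c in ['scene','wrist']:
    im,d,cal,P=grab(c,c+'7')
    for t in ['hatch_edge','hatch_hinge','ring_bar']:
        r=robot.tip_of(t,c);print(c,t,[(round(x['confidence'],2),tw(x['at'],P).round(4)) for x in r])
```

```text
scene hatch_edge [(0.82, array([0.5988, 0.0397, 0.2878]))]
scene hatch_hinge [(0.68, array([0.6262, 0.0411, 0.1333])), (0.43, array([0.6019, 0.1931, 0.1546]))]
scene ring_bar [(0.69, array([0.6434, 0.0398, 0.259 ]))]
wrist hatch_edge [(0.59, array([0.597 , 0.0504, 0.2855]))]
wrist hatch_hinge [(0.67, array([0.6247, 0.0419, 0.1303]))]
wrist ring_bar [(0.75, array([0.6469, 0.0415, 0.2584]))]
```

Hatch is at about 1.40 rad, so step 2 is met. The recess box still leans into the work space, so I'll pull the hatch a bit further before releasing.

drive_tool(
  series=[
    {"travel": [0.0075,-0.0008,-0.001],"twist": [0,0,0]},
    {"travel": [0.0075,-0.0008,-0.0015],"twist": [0,0,0]},
    {"travel": [0.0075,-0.0008,-0.0015],"twist": [0,0,0]},
    {"travel": [0,0,0],"twist": [0,0,0]},
  ],
)

```text
t: 6.7
eef_pos: [0.6687, 0.0381, 0.3253]
ee_rot: [[0.996, -0.095, -0.003], [-0.095, -0.996, -0.002], [-0.003, 0.002, -1.0]]
wrist_force: [-2.1, -5.1, 2.6]
gripper_width: 0.049
```

drive_tool(
  series=[
    {"travel": [0,0,0],"twist": [0,0,0]},
    {"travel": [0,0,0],"twist": [0,0,0]},
    {"travel": [0,0,0],"twist": [0,0,0]},
    {"travel": [0,0,0.02],"twist": [0,0,0]},
    {"travel": [0,0,0.03],"twist": [0,0,0]},
    {"travel": [0,0,0.025],"twist": [0,0,0]},
  ],
  jaw=-0.5,
)

```text
t: 7.2
eef_pos: [0.6689, 0.0398, 0.4013]
ee_rot: [[0.996, -0.093, -0.001], [-0.093, -0.996, 0.001], [-0.001, -0.001, -1.0]]
wrist_force: [1.1, -0.4, 0.9]
gripper_width: 0.249
```

Run:
```python
from h import *
s=robot.get_state();print(s['t'],s['eef_pos'],s['wrist_force'],s['joint_pos'].round(2))
c='scene'
im,d,cal,P=grab(c,c+'8')
for t in ['hatch_edge','cast_block_center','cast_hub_center','cast_bracket_center']:
        r=robot.tip_of(t,c);print(c,t,[(round(x['confidence'],2),tw(x['at'],P).round(4)) for x in r])
W=world(d,cal,P);np.save('Ws.npy',W)
```

```text
7.2 [0.66893574 0.03981502 0.40134633] [ 1.1361791  -0.39560546  0.90327072] [0.06 0.63 0.85 1.79 0.   1.72]
scene hatch_edge [(0.89, array([0.624 , 0.0386, 0.2907]))]
scene cast_block_center [(0.91, array([0.5202, 0.2001, 0.1505]))]
scene cast_hub_center [(0.78, array([ 0.5334, -0.0802,  0.1487]))]
scene cast_bracket_center [(0.58, array([0.6074, 0.191 , 0.1555])), (0.25, array([0.6237, 0.0401, 0.1353]))]
```

View pics/scene8.png

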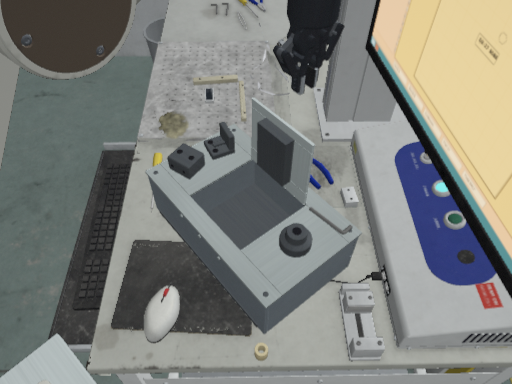

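The hatch stands at about 1.57 rad and the ring is released. Next stop is the staging point left of the block.

drive_tool(
  series=[
    {"travel": [-0.0178,0.0273,0],"twist": [0,0,0]},
    {"travel": [-0.0178,0.0273,0],"twist": [0,0,0]},
    {"travel": [-0.0178,0.0273,0],"twist": [0,0,0]},
    {"travel": [-0.0178,0.0273,-0.02],"twist": [0,0,0]},
    {"travel": [-0.0178,0.0273,-0.02],"twist": [0,0,0]},
    {"travel": [-0.0178,0.0273,-0.02],"twist": [0,0,0]},
    {"travel": [-0.0178,0.0273,-0.02],"twist": [0,0,0]},
    {"travel": [-0.0178,0.0273,-0.02],"twist": [0,0,0]},
    {"travel": [0,0,0],"twist": [0,0,0]},
    {"travel": [0,0,0],"twist": [0,0,0]},
  ],
  jaw=-0.65,
)

```text
t: 8.28
eef_pos: [0.5245, 0.2584, 0.2973]
ee_rot: [[0.996, -0.09, -0.006], [-0.09, -0.996, -0.003], [-0.006, 0.003, -1.0]]
wrist_force: [1.1, 0.1, 0.7]
gripper_width: 0.174
```

Run:
```python
from h import *
im,d,cal,P=grab('wrist','w9')
W=world(d,cal,P);z=W[...,2]
for nm,lo,hi in [('block',.160,.172),('brtop',.174,.19),('brfoot',.139,.148)]:
    m=((z>lo)&(z<hi)&(W[...,1]>.13)&(W[...,1]<.25)&(W[...,0]>.47)&(W[...,0]<.66)).astype(np.uint8)
    n,l,s,c=cv2.connectedComponentsWithStats(m)
    for i in range(1,n):
        if s[i,4]>150: print(nm,s[i],cv2.minAreaRect((W[l==i][:,:2]*1000).astype(np.float32)),W[l==i].min(0).round(3),W[l==i].max(0).round(3))
s=robot.get_state();print(s['t'],s['eef_pos'],s['ee_rot'].round(3).tolist(),s['gripper_width'])
```

```text
block [ 228  240   44   84 2678] ((515.446044921875, 202.265380859375), (60.72631072998047, 30.820650100708008), 88.5351333618164) [0.499 0.172 0.16 ] [0.532 0.232 0.168]
block [390 256  37  36 458] ((619.800048828125, 203.49710083007812), (26.619075775146484, 10.11668586730957), 46.723121643066406) [0.614 0.19  0.16 ] [0.633 0.213 0.172]
brtop [401 266  34  39 816] ((624.2387084960938, 201.21163940429688), (22.63243865966797, 15.490513801574707), 66.2362060546875) [0.615 0.188 0.174] [0.633 0.213 0.182]
brfoot [236 228  32  12 154] ((520.8892822265625, 230.0036163330078), (23.432483673095703, 1.2988818883895874), 8.987133979797363) [0.509 0.228 0.139] [0.532 0.232 0.148]
brfoot [ 323  230   87   54 2262] ((602.8107299804688, 198.32318115234375), (42.332122802734375, 52.05562210083008), 70.5268783569336) [0.572 0.185 0.139] [0.634 0.225 0.148]
8.3333 [0.52604429 0.25768763 0.29885731] [[0.996, -0.092, -0.003], [-0.092, -0.996, -0.002], [-0.003, 0.002, -1.0]] 0.1779624723943241
```

View pics/w9.png

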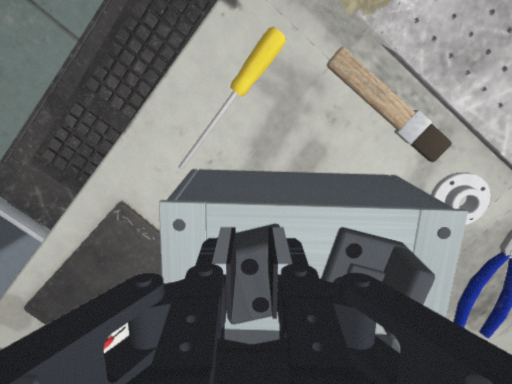

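The block's left face runs at about +9° in the world frame, 15° relative to the deck, and the bracket is over 25 mm clear of it. A square two-finger push should straighten the block as it moves. I'll descend and push.

drive_tool(
  series=[
    {"travel": [0,0,-0.02],"twist": [0,0,-0.012]},
    {"travel": [0,0,-0.025],"twist": [0,0,0]},
    {"travel": [0,0,-0.025],"twist": [0,0,0]},
    {"travel": [0,0,-0.0135],"twist": [0,0,0]},
    {"travel": [0,0,-0.006],"twist": [0,0,0]},
    {"travel": [0,0,0],"twist": [0,0,0]},
    {"travel": [0,0,0],"twist": [0,0,0]},
  ],
)

```text
t: 8.92
eef_pos: [0.5282, 0.2569, 0.2117]
ee_rot: [[0.994, -0.107, 0.001], [-0.107, -0.994, 0.001], [0.001, -0.001, -1.0]]
wrist_force: [0.6, 0.2, 0.1]
gripper_width: 0.176
```

drive_tool(
  series=[
    {"travel": [-0.0008,-0.0075,0],"twist": [0,0,0]},
    {"travel": [-0.0008,-0.0075,0],"twist": [0,0,0]},
    {"travel": [-0.0008,-0.0075,0],"twist": [0,0,0]},
    {"travel": [-0.0008,-0.0075,0],"twist": [0,0,0]},
    {"travel": [-0.0008,-0.0075,0],"twist": [0,0,0]},
    {"travel": [-0.0008,-0.0075,0],"twist": [0,0,0]},
    {"travel": [-0.0008,-0.0075,0],"twist": [0,0,0]},
    {"travel": [0,0,0],"twist": [0,0,0]},
  ],
)

```text
t: 9.58
eef_pos: [0.522, 0.2039, 0.2123]
ee_rot: [[0.994, -0.107, 0.002], [-0.107, -0.994, 0.001], [0.002, -0.001, -1.0]]
wrist_force: [0.7, 1.6, 1.1]
gripper_width: 0.174
```

```bash
python3 two.py 10
```

```text
9.6833 [0.5216 0.204  0.2115] [ 0.3  0.7 -0.3] [ 0.13 -0.05  0.02] 0.17391476166348488
```

View pics/c10.png

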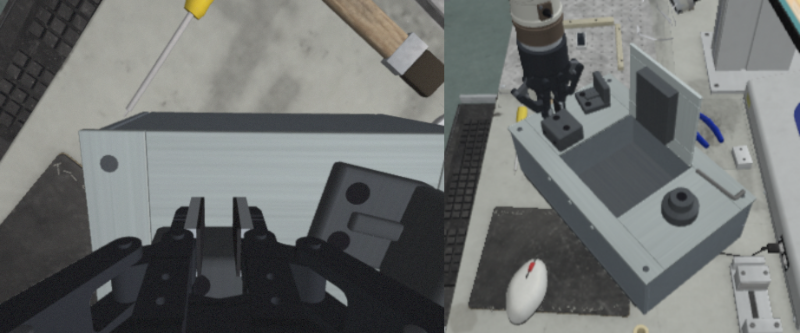

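The block is moving squarely and nothing touches the bracket, so I'll push on to the edge.

drive_tool(
  series=[
    {"travel": [-0.0008,-0.0075,0],"twist": [0,0,0]},
    {"travel": [-0.0008,-0.0075,0],"twist": [0,0,0]},
    {"travel": [-0.0008,-0.0075,0],"twist": [0,0,0]},
    {"travel": [-0.0008,-0.0075,0],"twist": [0,0,0]},
    {"travel": [-0.0008,-0.0075,0],"twist": [0,0,0]},
    {"travel": [-0.0008,-0.0075,0],"twist": [0,0,0]},
    {"travel": [-0.0008,-0.0075,0],"twist": [0,0,0]},
    {"travel": [-0.0008,-0.0075,0],"twist": [0,0,0]},
    {"travel": [0,0,0],"twist": [0,0,0]},
    {"travel": [0,0,0],"twist": [0,0,0]},
  ],
)

```text
t: 10.52
eef_pos: [0.5147, 0.144, 0.2103]
ee_rot: [[0.994, -0.107, -0.002], [-0.107, -0.994, -0.001], [-0.002, 0.001, -1.0]]
wrist_force: [-0.5, -1.2, -0.4]
gripper_width: 0.172
```

```bash
python3 two.py 11
```

```text
10.6167 [0.515  0.1447 0.2105] [ 1.4 -0.2 -0.1] [ 0.04 -0.01  0.02] 0.17564684935194827
```

View pics/c11.png

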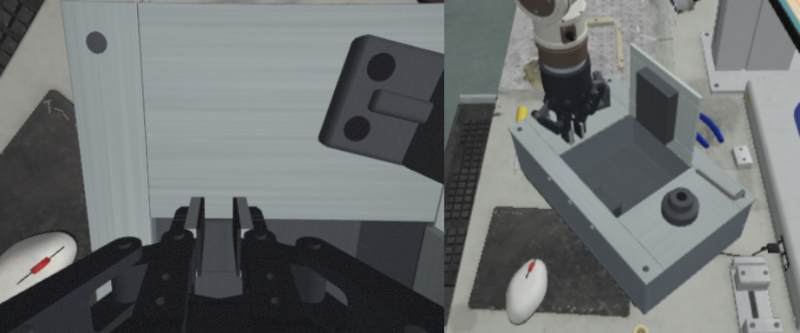

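The block has dropped into the pit; the contact force went to zero and its corner shows in the pit. Now to the hub.

drive_tool(
  series=[
    {"travel": [-0.0075,0,0.0225],"twist": [0,0,0]},
    {"travel": [-0.0075,0,0.0225],"twist": [0,0,0]},
    {"travel": [-0.0075,0,0.0225],"twist": [0,0,0]},
    {"travel": [-0.0075,0,0.0225],"twist": [0,0,0]},
    {"travel": [0,-0.035,0],"twist": [0,0,0]},
    {"travel": [0,-0.035,0],"twist": [0,0,0]},
    {"travel": [0,-0.035,0],"twist": [0,0,0]},
    {"travel": [0,-0.035,0],"twist": [0,0,0]},
    {"travel": [0,-0.035,0],"twist": [0,0,0]},
    {"travel": [0.0138,-0.035,0],"twist": [0,0,0]},
    {"travel": [0.0138,-0.035,0],"twist": [0,0,0]},
    {"travel": [0.0138,-0.035,0],"twist": [0,0,0]},
    {"travel": [0,0,0],"twist": [0,0,0]},
    {"travel": [0,0,0],"twist": [0,0,0]},
  ],
  jaw=-0.3,
)

```text
t: 11.78
eef_pos: [0.5269, -0.1367, 0.3]
ee_rot: [[0.994, -0.109, -0.001], [-0.109, -0.994, 0.0], [-0.001, -0.0, -1.0]]
wrist_force: [0.2, 0.9, -0.3]
gripper_width: 0.349
```

```bash
python3 two.py 12
python3 - <<'E'
from h import *
for c in ['top','scene']:
    im,d,cal,P=grab(c,c+'12')
    for t in ['cast_block_center','cast_hub_center']:
        r=robot.tip_of(t,c);print(c,t,[(round(x['confidence'],2),tw(x['at'],P).round(4)) for x in r])
E
```

```text
11.8833 [ 0.5263 -0.1345  0.3004] [ 0.5  0.6 -0.8] [ 0.   -0.02  0.02] 0.3493302883161694
top cast_block_center [(0.91, array([0.4982, 0.0637, 0.0255]))]
top cast_hub_center [(0.59, array([ 0.5335, -0.0766,  0.1525])), (0.54, array([0.6251, 0.0447, 0.2885]))]
scene cast_block_center [(0.86, array([0.5008, 0.0645, 0.0285]))]
scene cast_hub_center [(0.62, array([ 0.5327, -0.0788,  0.1461]))]
```

View pics/c12.png

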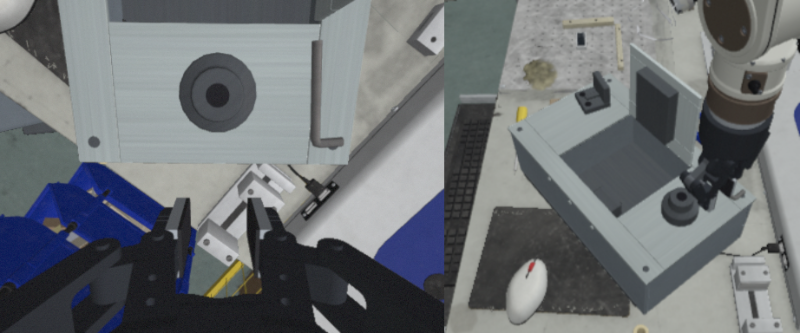

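The block lies flat in the pit (z ≈ 0.027). The hub is at column 217 and centred between the fingers. I'll descend and push.

drive_tool(
  series=[
    {"travel": [0,0,-0.02],"twist": [0,0,0]},
    {"travel": [0,0,-0.025],"twist": [0,0,0]},
    {"travel": [0,0,-0.025],"twist": [0,0,0]},
    {"travel": [0,0,-0.013],"twist": [0,0,0]},
    {"travel": [0,0,-0.006],"twist": [0,0,0]},
    {"travel": [0,0,0],"twist": [0,0,0]},
    {"travel": [0,0,0],"twist": [0,0,0]},
  ],
)

```text
t: 12.77
eef_pos: [0.527, -0.1349, 0.2125]
ee_rot: [[0.994, -0.105, 0.001], [-0.105, -0.994, -0.0], [0.001, 0.0, -1.0]]
wrist_force: [0.1, 0.5, 0.3]
gripper_width: 0.35
```

drive_tool(
  series=[
    {"travel": [0.0008,0.0075,0],"twist": [0,0,0]},
    {"travel": [0.0008,0.0075,0],"twist": [0,0,0]},
    {"travel": [0.0008,0.0075,0],"twist": [0,0,0]},
    {"travel": [0.0008,0.0075,0],"twist": [0,0,0]},
    {"travel": [0.0008,0.0075,0],"twist": [0,0,0]},
    {"travel": [0.0008,0.0075,0],"twist": [0,0,0]},
    {"travel": [0,0,0],"twist": [0,0,0]},
  ],
)

```text
t: 13.35
eef_pos: [0.5321, -0.0892, 0.2129]
ee_rot: [[0.995, -0.104, 0.002], [-0.104, -0.995, -0.001], [0.002, 0.001, -1.0]]
wrist_force: [0.0, -1.1, 1.8]
gripper_width: 0.351
```

```bash
python3 two.py 13
```

```text
13.45 [ 0.5319 -0.0894  0.2125] [ 0.1 -0.5 -0. ] [-0.09 -0.08  0.01] 0.3486412447154683
```

View pics/c13.png

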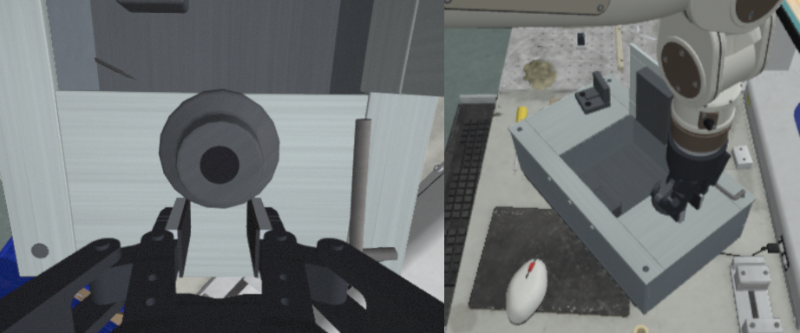

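drive_tool(
  series=[
    {"travel": [0.0008,0.0075,0],"twist": [0,0,0]},
    {"travel": [0.0008,0.0075,0],"twist": [0,0,0]},
    {"travel": [0.0008,0.0075,0],"twist": [0,0,0]},
    {"travel": [0.0008,0.0075,0],"twist": [0,0,0]},
    {"travel": [0.0008,0.0075,0],"twist": [0,0,0]},
    {"travel": [0,0,0],"twist": [0,0,0]},
    {"travel": [0,0,0],"twist": [0,0,0]},
  ],
)

```text
t: 14.03
eef_pos: [0.5353, -0.0521, 0.2119]
ee_rot: [[0.994, -0.105, -0.0], [-0.105, -0.994, 0.001], [-0.0, -0.001, -1.0]]
wrist_force: [0.7, -0.1, 0.2]
gripper_width: 0.347
```

```bash
python3 two.py 14
```

```text
14.1333 [ 0.5352 -0.0524  0.2116] [ 0.4 -0.3 -0.3] [-0.01 -0.05 -0.02] 0.3477413604859032
```

View pics/c14.png

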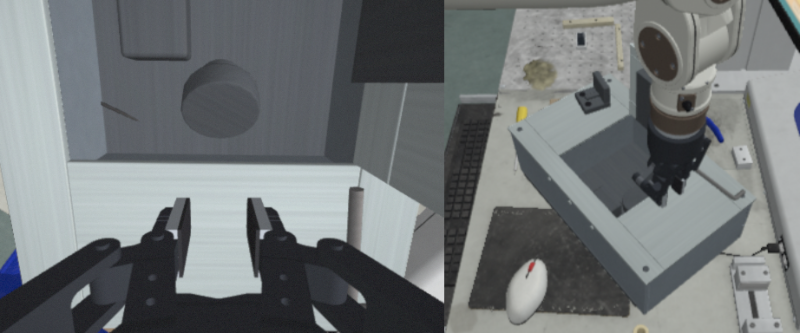

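The hub is in the pit too: it shows at (220,100) with nothing left on the right deck. To close the hatch I'll shut the jaws, turn the tool 90°, and go over and behind it.

drive_tool(
  series=[
    {"travel": [-0.0025,0,0.0235],"twist": [0,0,0.1208]},
    {"travel": [-0.0025,0,0.0235],"twist": [0,0,0.1208]},
    {"travel": [-0.0025,0,0.0235],"twist": [0,0,0.1208]},
    {"travel": [-0.0025,0,0.0235],"twist": [0,0,0.1208]},
    {"travel": [-0.0025,0,0.0235],"twist": [0,0,0.1208]},
    {"travel": [-0.0025,0,0.0235],"twist": [0,0,0.1208]},
    {"travel": [-0.0025,0,0.0235],"twist": [0,0,0.1208]},
    {"travel": [-0.0025,0,0.0235],"twist": [0,0,0.1208]},
    {"travel": [0,0,0],"twist": [0,0,0.1208]},
    {"travel": [0,0,0],"twist": [0,0,0.1208]},
    {"travel": [0,0,0],"twist": [0,0,0.1208]},
    {"travel": [0,0,0],"twist": [0,0,0.1208]},
    {"travel": [0,0,0],"twist": [0,0,0.1208]},
  ],
  jaw=-1,
)

```text
t: 15.22
eef_pos: [0.5153, -0.0526, 0.3995]
ee_rot: [[0.1, 0.995, -0.001], [0.995, -0.1, 0.001], [0.001, -0.001, -1.0]]
wrist_force: [0.6, -0.2, -0.6]
gripper_width: 0.004
```

drive_tool(
  series=[
    {"travel": [0.0238,0.0235,0],"twist": [0,0,0]},
    {"travel": [0.0238,0.0235,0],"twist": [0,0,0]},
    {"travel": [0.0238,0.0235,0],"twist": [0,0,0]},
    {"travel": [0.0238,0.0235,0],"twist": [0,0,0]},
    {"travel": [0.0238,0.0235,0],"twist": [0,0,0]},
    {"travel": [0.0238,0.0235,0],"twist": [0,0,0]},
    {"travel": [0,0,0],"twist": [0,0,0]},
    {"travel": [0,0,0],"twist": [0,0,0]},
  ],
)

```text
t: 15.88
eef_pos: [0.6593, 0.0899, 0.3961]
ee_rot: [[0.104, 0.995, -0.005], [0.995, -0.104, -0.0], [-0.001, -0.005, -1.0]]
wrist_force: [-0.3, 0.2, 0.2]
gripper_width: 0.0
```

```bash
python3 two.py 15
python3 - <<'E'
from h import *
for c in ['top','scene']:
    im,d,cal,P=grab(c,c+'15')
    for t in ['cast_block_center','cast_hub_center','hatch_edge','cast_bracket_center']:
        r=robot.tip_of(t,c);print(c,t,[(round(x['confidence'],2),tw(x['at'],P).round(4)) for x in r])
E
```

```text
15.9833 [0.658  0.088  0.3992] [ 0.3  0.1 -0.4] [-0.02 -0.03 -0.03] -0.002264998867894853
top cast_block_center []
top cast_hub_center []
top hatch_edge [(0.42, array([0.6013, 0.1881, 0.154 ]))]
top cast_bracket_center [(0.54, array([0.6021, 0.1897, 0.1538]))]
scene cast_block_center [(0.52, array([0.5006, 0.0662, 0.0293]))]
scene cast_hub_center [(0.66, array([0.5478, 0.0156, 0.0279]))]
scene hatch_edge [(0.97, array([0.6245, 0.0397, 0.2883]))]
scene cast_bracket_center [(0.84, array([0.6053, 0.1903, 0.1559]))]
```

View pics/c15.png

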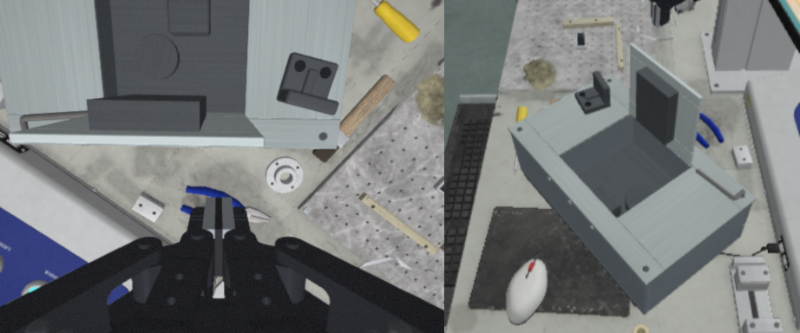

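Scene view confirms both castings are in the pit (hub and block centres at z ≈ 0.028–0.029) and the bracket hasn't moved. I'll descend behind the hatch and start pushing it over.

drive_tool(
  series=[
    {"travel": [0,0,-0.024],"twist": [0,0,0]},
    {"travel": [0,0,-0.024],"twist": [0,0,0]},
    {"travel": [0,0,-0.024],"twist": [0,0,0]},
    {"travel": [0,0,0],"twist": [0,0,0]},
    {"travel": [-0.0085,0.0009,0],"twist": [0,0,0]},
    {"travel": [-0.0085,0.0009,0],"twist": [0,0,0]},
    {"travel": [-0.0113,0.0012,-0.0015],"twist": [0,0,0]},
    {"travel": [-0.0113,0.0012,-0.002],"twist": [0,0,0]},
    {"travel": [-0.0113,0.0012,-0.0025],"twist": [0,0,0]},
    {"travel": [-0.0113,0.0012,-0.0025],"twist": [0,0,0]},
    {"travel": [-0.0108,0.0011,-0.006],"twist": [0,0,0]},
    {"travel": [-0.0108,0.0011,-0.0063],"twist": [0,0,0]},
    {"travel": [-0.0108,0.0011,-0.0063],"twist": [0,0,0]},
    {"travel": [0,0,0],"twist": [0,0,0]},
  ],
)

```text
t: 17.65
eef_pos: [0.5627, 0.0986, 0.3021]
ee_rot: [[0.106, 0.994, 0.001], [0.994, -0.106, 0.0], [0.0, 0.001, -1.0]]
wrist_force: [-0.6, 1.6, -0.5]
gripper_width: -0.0
```

```bash
python3 two.py 16
```

```text
17.75 [0.564  0.0984 0.3023] [-0.6  0.4 -0.2] [ 0.   -0.04 -0.01] 0.0010895022874033912
```

View pics/c16.png

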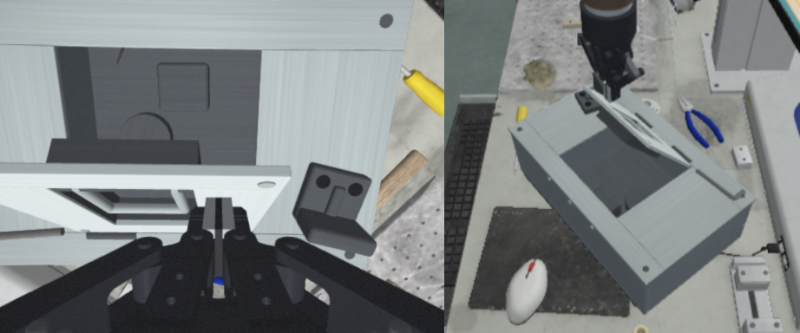

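drive_tool(
  series=[
    {"travel": [-0.0085,0.0009,-0.0091],"twist": [0,0,0]},
    {"travel": [-0.0085,0.0009,-0.0091],"twist": [0,0,0]},
    {"travel": [-0.0084,0.0009,-0.0091],"twist": [0,0,0]},
    {"travel": [-0.0056,0.0006,-0.0112],"twist": [0,0,0]},
    {"travel": [-0.0054,0.0006,-0.0112],"twist": [0,0,0]},
    {"travel": [-0.0051,0.0005,-0.0113],"twist": [0,0,0]},
    {"travel": [-0.003,0.0002,-0.0107],"twist": [0,0,0]},
    {"travel": [-0.002,0.0002,-0.0107],"twist": [0,0,0]},
    {"travel": [-0.0006,0.0002,-0.0076],"twist": [0,0,0]},
    {"travel": [0,0,0],"twist": [0,0,0]},
  ],
)

```text
t: 18.58
eef_pos: [0.5167, 0.1032, 0.2099]
ee_rot: [[0.106, 0.994, -0.002], [0.994, -0.106, -0.0], [-0.001, -0.002, -1.0]]
wrist_force: [0.2, 0.2, 0.1]
gripper_width: -0.001
```

drive_tool(
  series=[
    {"travel": [0,0,-0.003],"twist": [0,0,0]},
    {"travel": [0,0,-0.003],"twist": [0,0,0]},
    {"travel": [0,0,0],"twist": [0,0,0]},
  ],
)

```text
t: 18.83
eef_pos: [0.5169, 0.1032, 0.2048]
ee_rot: [[0.106, 0.994, 0.0], [0.994, -0.106, -0.0], [-0.0, 0.0, -1.0]]
wrist_force: [-0.1, 0.3, 0.7]
gripper_width: -0.001
```

```bash
python3 two.py 17
```

```text
18.9333 [0.5168 0.1033 0.2049] [ 0.9 -0.7 -0.2] [ 0.04  0.03 -0.  ] 0.002513202763770999
```

View pics/c17.png

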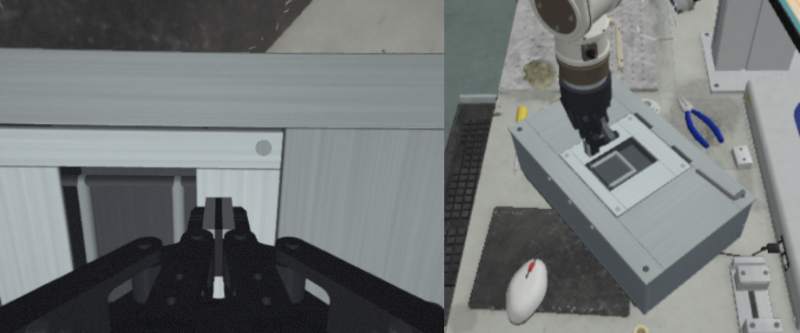

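The hatch is almost shut and there is no contact force yet. I'll press down gently until it shows one.

drive_tool(
  series=[
    {"travel": [0,0,-0.0015],"twist": [0,0,0]},
    {"travel": [0,0,-0.0015],"twist": [0,0,0]},
    {"travel": [0,0,0],"twist": [0,0,0]},
    {"travel": [0,0,0],"twist": [0,0,0]},
  ],
)

```text
t: 19.27
eef_pos: [0.5168, 0.1033, 0.2026]
ee_rot: [[0.106, 0.994, 0.001], [0.994, -0.106, 0.0], [0.0, 0.001, -1.0]]
wrist_force: [-1.1, 0.1, 5.5]
gripper_width: -0.001
```

Run:
```python
from h import *
s=robot.get_state();print(s['t'],s['eef_pos'].round(4),s['wrist_force'].round(1))
```

```text
19.2667 [0.5168 0.1033 0.2026] [-1.1  0.1  5.5]
```

drive_tool(
  series=[
    {"travel": [0,0,-0.0015],"twist": [0,0,0]},
    {"travel": [0,0,0],"twist": [0,0,0]},
    {"travel": [0,0,0],"twist": [0,0,0]},
  ],
)

```text
t: 19.52
eef_pos: [0.5168, 0.1033, 0.2025]
ee_rot: [[0.106, 0.994, 0.002], [0.994, -0.106, 0.0], [0.001, 0.002, -1.0]]
wrist_force: [-4.2, -1.7, 12.5]
gripper_width: -0.004
```

drive_tool(
  series=[
    {"travel": [0,0,0.02],"twist": [0,0,0]},
    {"travel": [0,0,0.03],"twist": [0,0,0]},
    {"travel": [0,0,0.03],"twist": [0,0,0]},
    {"travel": [-0.02,-0.01,0.03],"twist": [0,0,0]},
    {"travel": [-0.03,-0.01,0.02],"twist": [0,0,0]},
    {"travel": [-0.03,0,0],"twist": [0,0,0]},
    {"travel": [-0.03,0,0],"twist": [0,0,0]},
    {"travel": [-0.03,0,0],"twist": [0,0,0]},
    {"travel": [-0.03,0,0],"twist": [0,0,0]},
    {"travel": [0,0,0],"twist": [0,0,0]},
    {"travel": [0,0,0],"twist": [0,0,0]},
  ],
)

```text
t: 20.43
eef_pos: [0.3456, 0.0833, 0.3306]
ee_rot: [[0.105, 0.994, 0.001], [0.994, -0.105, 0.0], [0.0, 0.001, -1.0]]
wrist_force: [0.3, -0.7, 0.3]
gripper_width: -0.002
```

Run:
```python
from h import *
for c in ['top','scene']:
    im,d,cal,P=grab(c,c+'18')
    for t in ['hatch_edge','cast_bracket_center']:
        r=robot.tip_of(t,c);print(c,t,[(round(x['confidence'],2),tw(x['at'],P).round(4)) for x in r])
    W=world(d,cal,P);z=W[...,2]
    o=np.array([.5445,.0525]);q=W[...,:2]-o
    X=q@[.9945,-.105];Y=q@[.105,.9945]
    f=lambda m:(np.median(z[m]).round(4),m.sum())
    print('front strip hatch',f((abs(X+.069)<.006)&(abs(Y)<.07)),'deck front',f((abs(X+.095)<.01)&(abs(Y)<.07)),'rear hatch',f((abs(X-.065)<.008)&(abs(Y)<.07)))
s=robot.get_state();print(s['t'],s['eef_pos'].round(4),s['wrist_force'].round(1))
```

```text
top hatch_edge [(0.58, array([0.4676, 0.0596, 0.1289]))]
top cast_bracket_center [(0.59, array([0.6032, 0.1892, 0.1554]))]
front strip hatch (np.float64(0.1306), np.int64(321)) deck front (np.float64(0.1304), np.int64(567)) rear hatch (np.float64(0.1306), np.int64(413))
scene hatch_edge [(0.94, array([0.4657, 0.0589, 0.131 ]))]
scene cast_bracket_center [(0.83, array([0.6004, 0.1905, 0.1561]))]
front strip hatch (np.float64(0.1294), np.int64(392)) deck front (np.float64(0.1292), np.int64(704)) rear hatch (np.float64(0.1293), np.int64(431))
20.7333 [0.3474 0.0834 0.3301] [ 1. -0.  0.]
```

View pics/scene18.png

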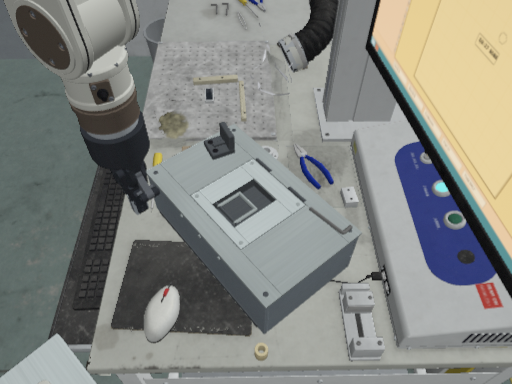

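The hatch is flush with the deck (front strip within 0.2 mm of it), the bracket is in place, and the arm is clear. I'll hand the job in.

```bash
python3 -c "
from workcell import robot
print(robot.job_done())"
```

```text
the job is handed in; nothing more can be done
None
```

The job is done and handed in at about 21 s of the 67 s allowed; `job_done` gave no verdict. I flipped the ring up, pulled the hatch open to about 1.57 rad and slid the block, then the hub, over the edge into the pit. Then I pushed the hatch shut with about 12 N.

Last checks:
- **Hatch:** the front strip is level with the deck within 0.2 mm in both fixed cameras, so it is fully closed.
- **Block and hub:** both were in the pit, with centres at z ≈ 0.028–0.029 m, when last seen before closing. Only the scene camera confirmed this, because the top view was blocked. With the hatch shut they can't be seen, so I couldn't check that they are still at rest.
- **Bracket:** it stands at (0.600–0.603, 0.190) m, against (0.604, 0.189) m at the start. That is within measuring noise, and nothing touched it.
- **Arm:** clear of everything, with about zero wrist force. The highest force I read was about 13 N.

No check failed or disagreed.

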